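# Pack and lock the service case

### The job

Pack the blue service case for the road: swing its red-knobbed latch lever fully aside along the front, open the lid wide, and lay in it all the hand tools that are out on the bench (red screwdriver, blue desoldering pump, black brush; not all are always there). Then shut the lid fully, swing the hasp over the brass staple until it lies flat on the lid, and push the orange-handled locking pin well through the staple's loop, so that its shank stands clear out of the far side, and let go. Leave everything else on the bench where it is.

Things in the scene. Friction and masses are not known exactly. Their poses are not given: they have to be found in the camera images.
- case: blue service case fixed to the bench, 160 (x) x 250 (y) x 70 mm without its lid, walls and floor 6 mm, so the inside is 148 x 238 x 64 mm. Origin under its centre on the bench. Its own -x side is the front (faces roughly to the robot's right, world -y): handle, latch and hasp are there; its +x side carries the lid hinge; its +y end is the end near the robot
- lid (a joint): flat 8 mm lid over the whole case, hinged along the case's +x top edge: 0 closed (top face 78 mm above the bench), grows as it opens, stop at 2.0 rad. Stiff hinge (about 0.4 N m): it stays where it is left, open or half open. While the latch lies over its front edge it cannot open
- lid_hinge (a point): on the lid's hinge axis (parallel to the case's y), midway along it, 70 mm above the bench
- lid_bar (a point): centre of the lid's handle: a round bar, 10 mm thick, parallel to the case's y, 200 mm from the hinge axis in the plane of the lid (40 mm ahead of the lid's front edge), held by an arm at each end, 62 mm clear between the arms. It can be pinched from above, and turns between the fingers as the lid swings
- latch (a joint): steel latch lever that turns level about a vertical pivot on the front of the case: 0 points along the case's +x over the lid's edge (locked), grows as it swings towards the case's +y; fully aside along the front at 1.4 rad or more, stop at 1.75. Friction holds it (1.5 N at the knob)
- latch_pivot (a point): on the pivot axis of the latch lever
- latch_knob (a point): centre of the red upright knob on the lever, 14 mm thick and 26 mm tall, 40 mm from the pivot axis; under it is the 6 mm lever, whose underside is 3 mm above the closed lid
- hasp (a joint): steel hasp strap, 44 mm wide, 86 mm long, 4 mm thick, hinged on the front of the case near its -y end about an axis parallel to the case's y: 0 lies flat on the closed lid with its slot round the staple, pi/2 stands upright, larger leans out over the front (so it starts), stop at 2.5. Friction holds it (about 1 N at its end)
- hasp_hinge (a point): on the hinge axis of the hasp, middle of its width, 82 mm above the bench
- hasp_end (a point): middle of the solid end plate of the strap, 75 mm from its hinge axis, on the face that is up when it lies flat; the end plate runs from 64 to 86 mm, the slot (18 mm wide) from 28 to 64 mm
- staple_loop (a point): centre of the hole of the brass staple that stands on the lid. The hole is 14 x 14 mm and runs 12 mm along the case's y; the staple is 24 mm long in x, its hole centre is 16 mm above the lid's top face, its top 28 mm. Axes as the case's when the lid is closed
- pin_grip (a point): centre of the grip of the locking pin: orange square bar with two black bands, 24 x 24 x 42 mm, any of its long sides may be down. The pin's own +x points from the grip along the round steel shank, 8 mm thick and 64 mm long with a round end, on the same axis. Pin 70 g
- pin_neck (a point): where the shank leaves the grip, 21 mm from the grip's centre
- pin_tip (a point): the end of the shank, 85 mm from the grip's centre
- screwdriver_red_mid (a point): red-handled screwdriver, 178 mm long along its own y, 22 mm thick; point half-way along and half-way up. Its handle, the part to grasp, reaches from about here to 89 mm on its +y side. May be absent
- solder_sucker_mid (a point): blue desoldering pump, 178 mm long along its own y, barrel 21 mm thick from -42 to +87 mm; point half-way along and half-way up. May be absent
- esd_brush_mid (a point): black antistatic brush, 154 mm long along its own y, 28 mm wide, 11 mm thick; point half-way along and half-way up; bristles at its -y end. May be absent
- solder_reel: reel of solder wire, 62 mm across, 52 mm tall, lying flat; origin under its centre; a bystander, to be left alone
- capacitor_can: blue capacitor can, 35 mm across, 60 mm tall; origin under its centre; a bystander, to be left alone
- heatsink: finned aluminium heatsink, 45 x 60 x 26 mm; origin under its centre; a bystander, to be left alone
- led_lamp: red and black pocket lamp, 102 x 71 x 34 mm; origin under its centre; a bystander, to be left alone
- kapton_reel: white reel of amber tape, 58 mm across, 19 mm tall; origin under its centre; a bystander, to be left alone
- marker: black and white felt marker, 126 mm long; origin under its centre; a bystander, to be left alone
Not all that is in view belongs to the job. Of the things that look like the part that bears screwdriver_red_mid, the larger one is meant.

How it is judged:
On the way, in this order (a step that is already met when the one before it is completed fails the run):
1. the latch lever is swung aside (1.4 rad or more) (value of joint latch above 1.4 rad), for 0.2 s.
2. the lid is open (1.3 rad or more) (value of joint lid above 1.3 rad), for 0.2 s.
3. all tools that are there lie in the case (x of screwdriver_red_mid in the frame of case between -0.074 and 0.074 m and y of screwdriver_red_mid in the frame of case between -0.12 and 0.12 m and z of screwdriver_red_mid in the frame of case between 0 and 0.068 m and x of solder_sucker_mid in the frame of case between -0.074 and 0.074 m and y of solder_sucker_mid in the frame of case between -0.12 and 0.12 m and z of solder_sucker_mid in the frame of case between 0 and 0.068 m and x of esd_brush_mid in the frame of case between -0.074 and 0.074 m and y of esd_brush_mid in the frame of case between -0.12 and 0.12 m and z of esd_brush_mid in the frame of case between 0 and 0.068 m), for 0.2 s.
4. the lid is shut (under 0.06 rad) over the tools (all of step 3 and value of joint lid below 0.06 rad), for 0.2 s.
5. the hasp lies flat over the staple (under 0.09 rad), lid shut (value of joint lid below 0.06 rad and value of joint hasp below 0.09 rad), for 0.2 s.
6. the locking pin is through the loop (all of step 5 and x of pin_tip in the frame of staple_loop between -0.014 and 0.014 m and z of pin_tip in the frame of staple_loop between -0.012 and 0.012 m and x of pin_neck in the frame of staple_loop between -0.014 and 0.014 m and z of pin_neck in the frame of staple_loop between -0.012 and 0.012 m and ((y of pin_tip in the frame of staple_loop below -0.018 m and y of pin_neck in the frame of staple_loop above 0.004 m) or (y of pin_tip in the frame of staple_loop above 0.018 m and y of pin_neck in the frame of staple_loop below -0.004 m))), for 0.2 s.
At the end, for the whole second after the job is handed in: Tools inside the case (middle within its walls, below the rim), lid under 0.06 rad, hasp under 0.09 rad, pin in the loop: tip 18 mm or more beyond the loop's centre, neck 4 mm or more on the other side, both within 14 mm sideways and 12 mm in height of that centre (all of step 3 and all of step 6); the robot touches nothing.
It fails at once if a bystander is moved more than 40 mm (distance of any of solder_reel, capacitor_can, heatsink, led_lamp, kapton_reel, marker from where it was at the start of the episode above 0.04 m).
Of screwdriver_red, solder_sucker, esd_brush only 2 to 3 are there at a start; the rules pass over those that are not, and their reading is None.
At some moment in a run one of screwdriver_red, solder_sucker, esd_brush may be knocked a few centimetres aside while the robot is not near it.
Once in a run the grip may slacken for a moment while it holds something.
It also fails if it takes over 210 s, if anything falls off the work surface, if the arm or the gripper's body presses on something with over 40 N, if the wrist force passes 120 N, or if a joint passes its speed limit or range.

### The arm

A 7-joint arm with a two-finger parallel gripper is mounted at the origin on a cart in front of the work surface, level with it; the furniture and walls round the work are solid. World frame = base frame: x ahead of the robot, y to its left, z up, the work surface at z = 0. Lengths are in m, angles in rad, forces in N, time in s.
With the tool pointing down it reaches from about 0.4 to 0.85 m from the base axis. Payload 6.9 kg.
Tool frame: the origin (TCP) lies midway between the tips of the shut fingers; the grasp point (between the pads) lies behind it (ctrl.pinch_z is the z of the grasp point in the tool frame, in m); z points along the fingers, y is the line along which they close (so a half turn about z gives the same grasp; the last joint's range is limited). The gripper opens to 85 mm and grips with 20 to 120 N. Pads are 22 mm wide; open, the fingers measure 114 mm over their backs; the gripper's body (76 mm by 85 mm) begins 54 mm behind the grasp point. The pads swing forward as they close: fully open they stand 13 mm farther back than shut.
Start: joints at [-1.153, 0.507, -0.238, 1.5, 0.126, 1.149, -0.155], TCP at [0.192, 0.595, 0.231] pointing down, gripper open.
Joint ranges: [-3.08, 3.08], [-0.24, 2.05], [-1.43, 1.35], [0, 2.5], [-1.52, 4.66], [0.17, 1.96], [-2.89, 2.89]. Speed limits (rad/s): [2.39, 2.39, 3.14, 3.14, 3.14, 3.14, 3.14].

### API

Orientations are given as a unit quaternion [w, x, y, z].
In Python, from station import ctrl, get_state, vision, ticket, models gives the robot as it stands. Calls block until the motion is done:
- ctrl.movep(position, orientation): joint-space move of the TCP to a pose.
- ctrl.movel(position, frame=None, max_speed=0.15): straight line of the TCP; frame=None keeps the orientation; max_speed is the mean speed in m/s.
- ctrl.set_joints(angles): joint-space move.
- ctrl.ungrasp() and ctrl.close_gripper(force=None): open the fingers fully, or close them until they stop; force is the grip in N (None keeps the last).
- ctrl.pause(seconds).
- ctrl.ik(position, orientation): joint angles nearest the present ones, or None.
- get_state(): the state.
- vision.grab_frame(name): name is "scene" or "top"; returns (picture, depth): 384x512x3 uint8, blue, green, red; 384x512 float32, m along the optical axis (not along the pixel's ray), 0 where there is no reading.
- vision.camera_info(name): a dict with "mtx" (3x3 intrinsics, pixels), "R" (3x3) and "t" (3): a world point X has camera coordinates R X + t. Camera axes: x right, y down, z forward; pixel columns grow to the right and rows downward; lengths in m; the calibration is good to about 2 mm. A picture is of the moment at which its call begins. camera_info takes no time and is no camera call.
A pose or a line that the arm cannot do raises ctrl.Unreachable and nothing moves.
- ticket.close_job(): hands the job in; it is judged then, once.
Trained networks look in the newest picture that a camera, given by its name, has taken for a name from the list of things; names that differ only in an ending like _2 or _b are one class to them, and where a whole thing is asked for, a point or a joint stands for the part that bears it (a point fixed in the world has none). Each returns a list of dicts, best first, with "p" (0 to 1); they miss things now and then, are a little off and sometimes report something else, mostly with a low value. They report only what shows in the picture. A call takes as long as a camera call. They do not tell look-alikes from the thing itself.
- models.recognise(camera, target): "point" ([column, row] in pixels, amid what is visible of it).
- models.masks_of(camera, target): "mask" (384x512 bool, what is visible of it) and "point" ([column, row] in pixels, amid what is visible of it).
The state is a dict: "time": time; "qpos": joint angles; "qd": joint speeds; "tau": joint torques, N m; "tcp_pos": TCP position; "eef_rot": TCP orientation; "contact_force": force on the tool from outside, world axes, zero at the start; "wrist_torque": the same for the moment, N m; "width": finger opening in m; "gripper_force": force on a finger pad.
Only numpy, scipy, OpenCV 4.12 (cv2) and the standard library are available. Lean on these libraries where they do the work, as an engineer would, in place of code of your own. Each camera call takes 0.05 s, during which the arm holds its last target. There are 200 camera calls.

## Working session

There is one attempt and no reset: what is moved stays moved. The work goes in short steps, each a Python script; the robot and the scene stay as the last script left them, time stands still between calls to the robot, and variables do not carry over. Pictures are saved under pics/ and viewed, at most 14 in all, crops included, and the job is handed in when it is done.

```bash
ls; mkdir -p pics
cat > h.py <<'E'
import numpy as np, cv2
from station import ctrl, get_state, vision, ticket, models
def cam(n):
    c=vision.camera_info(n); return np.array(c["mtx"]),np.array(c["R"]),np.array(c["t"])
def unproj(n,uv,d):
    K,R,t=cam(n); p=np.linalg.inv(K)@np.array([uv[0],uv[1],1.])*d; return R.T@(p-t)
def onplane(n,uv,z):
    K,R,t=cam(n); r=R.T@np.linalg.inv(K)@np.array([uv[0],uv[1],1.]); o=-R.T@t; return o+r*(z-o[2])/r[2]
def proj(n,X):
    K,R,t=cam(n); p=K@(R@np.array(X)+t); return p[:2]/p[2]
def cloud(n,depth):
    K,R,t=cam(n); v,u=np.indices(depth.shape); p=np.stack([u,v,np.ones_like(u)],-1)*depth[...,None]
    return (p@np.linalg.inv(K).T*1-0)@np.eye(3) if False else ((np.stack([u,v,np.ones_like(u)],-1)@np.linalg.inv(K).T)*depth[...,None]-t)@R
E
python3 - <<'E'
from h import *
for n in ("scene","top"):
    im,d=vision.grab_frame(n); cv2.imwrite(f"pics/{n}0.png",im); np.save(f"{n}0.npy",d)
    K,R,t=cam(n); print(n,K.round(1).tolist(),(-R.T@t).round(3),R.round(2).tolist())
    for o in ["case","lid_bar","latch_knob","latch","hasp","hasp_end","staple_loop","pin_grip","screwdriver_red_mid","solder_sucker_mid","esd_brush_mid","solder_reel","capacitor_can","heatsink","led_lamp","kapton_reel","marker"]:
        for r in models.recognise(n,o)[:3]:
            u,v=np.round(r["point"]).astype(int); X=unproj(n,(u,v),d[v,u])
            print(o,round(r["p"],2),u,v,X.round(3))
print(get_state(),ctrl.pinch_z)
E
```

```text
pics
scene [[350.5, 0.0, 257.4], [0.0, 350.5, 190.0], [0.0, 0.0, 1.0]] [ 0.112 -0.886  0.498] [[0.87, -0.49, 0.02], [-0.2, -0.41, -0.89], [0.44, 0.77, -0.45]]
case 0.8 220 162 [0.515 0.058 0.076]
case 0.5 222 153 [0.549 0.118 0.08 ]
lid_bar 0.8 219 156 [0.529 0.096 0.08 ]
latch 0.41 251 148 [0.598 0.007 0.126]
hasp 0.56 255 147 [0.783 0.313 0.001]
hasp 0.27 215 154 [0.524 0.119 0.08 ]
hasp_end 0.62 251 151 [0.645 0.095 0.079]
hasp_end 0.57 298 189 [ 0.676 -0.143  0.036]
staple_loop 0.72 217 154 [0.53  0.116 0.08 ]
staple_loop 0.4 253 148 [0.767 0.302 0.002]
pin_grip 0.55 271 226 [ 0.512 -0.262  0.023]
screwdriver_red_mid 0.7 288 270 [ 0.459 -0.418  0.02 ]
solder_sucker_mid 0.7 273 252 [ 0.47  -0.342  0.011]
solder_sucker_mid 0.66 290 272 [ 0.464 -0.42   0.014]
esd_brush_mid 0.93 275 253 [ 0.472 -0.346  0.01 ]
esd_brush_mid 0.59 219 163 [0.511 0.055 0.074]
esd_brush_mid 0.58 202 218 [ 0.378 -0.134  0.013]
solder_reel 0.47 220 152 [0.547 0.131 0.079]
solder_reel 0.22 200 159 [0.456 0.073 0.091]
capacitor_can 0.83 318 202 [ 0.678 -0.236  0.038]
capacitor_can 0.15 218 164 [0.5   0.038 0.
[... 1747 characters left out ...]
pos': array([-1.15247504,  0.50748823, -0.23759062,  1.50021536,  0.12569323,
        1.14893999, -0.15479427]), 'qd': array([ 0.00089929,  0.00012372, -0.00146441,  0.00017362, -0.00111483,
        0.00176239,  0.00030488]), 'tau': array([-3.85142966e-04, -6.20351672e+01, -2.18529962e+00, -2.49961066e+01,
        1.36691457e-02,  2.47309865e-03, -1.68580073e-05]), 'tcp_pos': array([0.1923592 , 0.59462719, 0.23127665]), 'eef_rot': array([-6.89101980e-06,  1.55787124e-01,  9.87790651e-01, -3.62703631e-05]), 'contact_force': array([-1.09706075,  0.43135883, -0.05524901]), 'wrist_torque': array([-0.04347128, -0.05648137, -0.04087137]), 'gripper_force': 0.0, 'width': 0.08537390865867699} -0.0187
```

Run:
```python
import cv2
a=cv2.imread("pics/top0.png"); cv2.imwrite("pics/topc.png",cv2.resize(a[110:300,90:400],(800,490),interpolation=cv2.INTER_CUBIC))
a=cv2.imread("pics/scene0.png"); cv2.imwrite("pics/scc.png",cv2.resize(a[110:320,150:420],(771,600),interpolation=cv2.INTER_CUBIC))
```

```text
(no output)
```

View pics/topc.png

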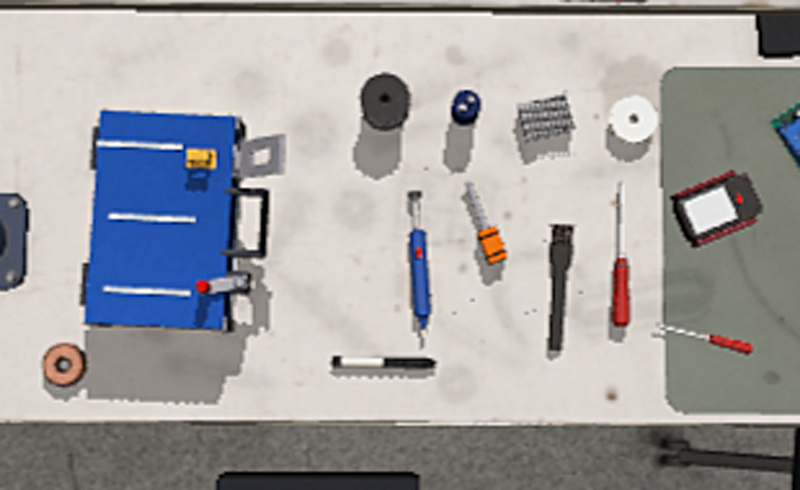

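View pics/scc.png

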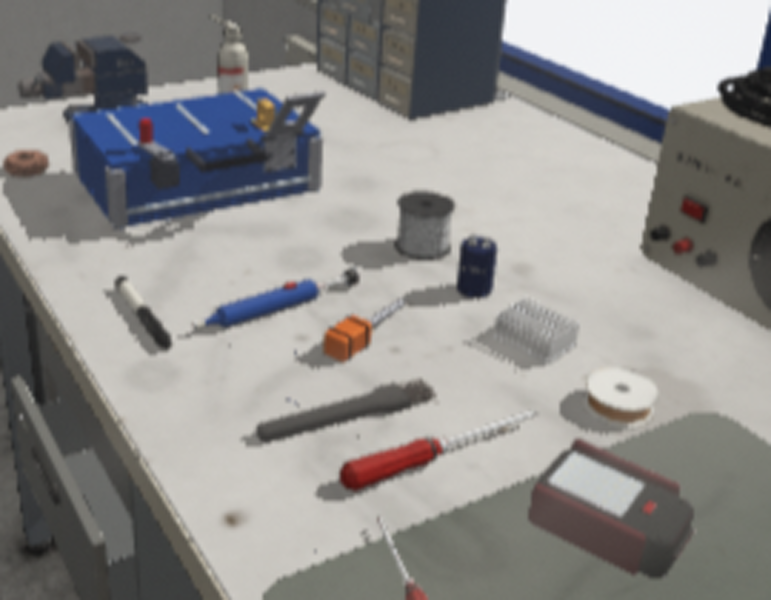

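Top view crop shows the blue case at left with brass staple (200,158), hasp (262,155) leaning out, lid handle (250,222) and red knob (203,287). The pump is at (420,270), pin at (490,245) with its shank up-left, brush at (560,290) and the large screwdriver at (620,260); a small screwdriver at (730,342) is the decoy.

```bash
cat >> h.py <<'E'
def cloudmask(n,lo,hi,box,zr,im,d):
    """world points of pixels with HSV in [lo,hi], inside the world box x0,x1,y0,y1 and z range"""
    P=cloud(n,d); h=cv2.cvtColor(im,cv2.COLOR_BGR2HSV); m=cv2.inRange(h,np.array(lo),np.array(hi))>0
    m&=(d>0)&(P[...,0]>box[0])&(P[...,0]<box[1])&(P[...,1]>box[2])&(P[...,1]<box[3])&(P[...,2]>zr[0])&(P[...,2]<zr[1])
    return P[m],m
def rect(p):
    (c,(w,h),a)=cv2.minAreaRect(p[:,:2].astype(np.float32)*1000); return np.round(c,1),round(w,1),round(h,1),round(a,2)
B=dict(case=((100,120,40),(130,255,255),(.35,.75,0,.3),(.065,.095)),
 caseall=((0,0,0),(180,255,255),(.35,.75,0,.3),(.066,.09)),
 knob=((170,130,60),(180,255,255),(.4,.6,0,.2),(.06,.16)),
 knob2=((0,130,60),(6,255,255),(.4,.6,0,.2),(.06,.16)),
 staple=((12,120,60),(32,255,255),(.5,.75,0,.2),(.06,.13)),
 bar=((0,0,0),(180,255,80),(.45,.62,-.04,.1),(.055,.12)),
 hasp=((0,0,60),(180,60,255),(.55,.75,-.08,.1),(.06,.2)),
 grip=((4,150,80),(18,255,255),(.4,.65,-.35,-.2),(.006,.05)),
 pinall=((0,0,0),(180,255,255),(.44,.62,-.3,-.2),(.005,.05)),
 pump=((0,0,0),(180,255,255),(.39,.62,-.2,-.11),(.005,.05)),
 brush=((0,0,0),(180,255,255),(.36,.6,-.37,-.29),(.0045,.05)),
 screw=((0,0,0),(180,255,255),(.36,.64,-.46,-.375),(.0045,.05)))
E
python3 - <<'E'
from h import *
for n in ("top","scene"):
    im=cv2.imread(f"pics/{n}0.png"); d=np.load(f"{n}0.npy")
    P=cloud(n,d); b=P[(P[...,0]>.35)&(P[...,0]<.6)&(P[...,1]<-.47)&(P[...,1]>-.6)&(d>0)]
    print(n,"bench z",np.percentile(b[:,2],[5,50,95]).round(4))
    for k,v in B.items():
        p,m=cloudmask(n,*v,im,d)
        if len(p)<4: print(k,len(p)); continue
        ax=np.linalg.svd(p[:,:2]-p[:,:2].mean(0),full_matrices=False)[2][0]
        print(k,len(p),"mean",p.mean(0).round(4),"z",np.percentile(p[:,2],[5,50,95]).round(4),"rect",*rect(p),"ax",round(np.degrees(np.arctan2(ax[1],ax[0])),1))
E
```

```text
top bench z [-0.0024  0.0036  0.0358]
case 3974 mean [0.5391 0.1357 0.0782] z [0.0733 0.0782 0.0831] rect [541.  135.3] 163.3 248.8 87.54 ax 176.9
caseall 4732 mean [0.5385 0.1292 0.0782] z [0.073  0.0782 0.0836] rect [539.5 115.4] 213.2 253.4 87.98 ax 178.4
knob 1
knob2 15 mean [0.4614 0.0783 0.1119] z [0.1081 0.1116 0.118 ] rect [461.5  78.3] 10.4 10.0 26.87 ax 73.7
staple 73 mean [0.6094 0.0868 0.0944] z [0.077  0.1003 0.108 ] rect [611.8  89.4] 18.8 35.3 0.17 ax -79.8
bar 218 mean [0.5268 0.0366 0.0776] z [0.0665 0.0782 0.0855] rect [531.3  47.4] 158.9 79.9 6.48 ax 177.4
hasp 310 mean [0.6059 0.0202 0.11  ] z [0.075  0.1052 0.1497] rect [605.2  29.4] 92.8 83.4 60.42 ax -107.9
grip 88 mean [ 0.5179 -0.2551  0.0241] z [0.0191 0.0242 0.0298] rect [ 518.1 -255.3] 40.5 21.4 19.51 ax -162.2
pinall 257 mean [ 0.5291 -0.2484  0.0155] z [0.0053 0.016  0.0273] rect [ 530.9 -250.6] 178.1 97.9 0.09 ax -173.4
pump 403 mean [ 0.4931 -0.1638  0.0147] z [0.0052 0.0156 0.0242] rect [ 503.1 -156.5] 88.5 222.9 87.79 ax -178.6
brush 446 mean [ 0.4745 -0.3339  0.0091] z [0.0047 0.0084 0.0154] rect [ 
[... 704 characters left out ...]
.7] 50.7 169.2 88.36 ax 177.9
hasp 264 mean [0.6097 0.0266 0.1014] z [0.063  0.097  0.1485] rect [610.   37.4] 117.7 80.3 60.48 ax 69.8
grip 141 mean [ 0.5114 -0.2632  0.0193] z [0.0077 0.0214 0.0254] rect [ 515.2 -259. ] 38.4 21.3 19.92 ax -169.5
pinall 228 mean [ 0.5244 -0.2566  0.0184] z [0.0076 0.0186 0.0254] rect [ 545.  -244.3] 104.9 25.1 23.2 ax -158.0
pump 347 mean [ 0.4866 -0.1726  0.0159] z [0.007  0.0162 0.0227] rect [ 495.6 -169.4] 178.7 18.6 4.55 ax -175.4
brush 446 mean [ 0.466  -0.3403  0.0099] z [0.0055 0.0107 0.0126] rect [ 466.7 -341. ] 29.1 153.2 88.45 ax 176.1
screw 418 mean [ 0.4715 -0.4165  0.0158] z [0.0084 0.0161 0.0217] rect [ 502.7 -411.8] 182.1 53.0 13.84 ax -179.1
```

```bash
cat >> h.py <<'E'
from scipy.spatial.transform import Rotation as Ro
PSI=np.radians(87.7); C0=np.array([.540,.134,0.])
EX=np.array([np.cos(PSI),np.sin(PSI),0]); EY=np.array([-np.sin(PSI),np.cos(PSI),0]); EZ=np.array([0,0,1.])
def W(x,y,z): return C0+x*EX+y*EY+z*EZ
def tocase(X): X=np.asarray(X)-C0; return np.array([X@EX,X@EY,X[2]])
def quat(zdir,ydir):
    z=np.array(zdir)/np.linalg.norm(zdir); y=np.array(ydir)-np.dot(ydir,z)*z; y/=np.linalg.norm(y)
    q=Ro.from_matrix(np.stack([np.cross(y,z),y,z],1)).as_quat(); return np.roll(q,1)
def best(pos,zdir,ydir):
    """orientation (of the two half turns) whose IK is nearest and keeps joint 7 away from its limits"""
    q0=np.array(get_state()["qpos"]); o=[]
    for s in (1,-1):
        q=quat(zdir,s*np.array(ydir)); j=ctrl.ik(pos,q)
        if j is not None: o.append((np.abs(np.array(j)-q0).max()+.5*abs(j[6]),s,q,np.round(j,2)))
    return min(o,key=lambda a:a[0])[2] if o else None
def st():
    s=get_state(); print("t",round(s["time"],1),"tcp",s["tcp_pos"].round(4),"F",np.round(s["contact_force"],1),"w",round(s["width"],4),"g",round(s["gripper_force"],1))
DOWN=[0,0,-1.]
E
python3 - <<'E'
from h import *
kn=np.array([.461,.078,0]); k=tocase(kn); print("knob case",k, "bar",W(-.12,0,.074),"staple case",tocase([.61,.086,.094]))
piv=k-np.array([.04,0,0])
def kp(th,z): return W(piv[0]+.04*np.cos(th),piv[1]+.04*np.sin(th),z)
q=best(kp(0,.2),DOWN,-np.sin(.8)*EX+np.cos(.8)*EY); print(q)
ctrl.movep(kp(0.03,.2),q); st()
ctrl.movel(kp(0.03,.092)); st()
ctrl.close_gripper(30); st()
for th in np.linspace(.25,1.57,6): ctrl.movel(kp(th,.092),max_speed=.1)
st(); ctrl.ungrasp(); ctrl.movel(kp(1.57,.2),max_speed=.3); st()
for n in ("scene","top"):
    im,d=vision.grab_frame(n); cv2.imwrite(f"pics/{n}1.png",im); np.save(f"{n}1.npy",d)
    for kk in ("knob","knob2"):
        p,m=cloudmask(n,*B[kk],im,d)
        if len(p): print(n,kk,len(p),p.mean(0).round(4),tocase(p.mean(0)).round(4))
# feasibility for lid
for tilt in (30,45,60):
  a=np.radians(tilt); z=np.sin(a)*EX-np.cos(a)*EZ; y=np.cos(a)*EX+np.sin(a)*EZ
  for th in (0,.7,1.5):
    h=W(.08-.2*np.cos(th),0,.072+.2*np.sin(th)); print(tilt,th,[None if (j:=ctrl.ik(h,quat(z,s*y))) is None else np.round(j,2).tolist() for s in(1,-1)])
E
```

```text
knob case [-0.0591253   0.07668898  0.        ] bar [0.53518418 0.01409667 0.074     ] staple case [-0.04515211 -0.07186993  0.094     ]
[0.         0.39445019 0.91891732 0.        ]
t 3.9 tcp [0.4599 0.0793 0.2   ] F [0.2 1.1 0. ] w 0.0852 g 0.0
t 4.8 tcp [0.4603 0.0783 0.0925] F [-0.2 -0.8 -0.1] w 0.0851 g 0.0
t 5.4 tcp [0.4601 0.0785 0.0922] F [0.8 2.4 2. ] w 0.0126 g 29.4
t 7.0 tcp [0.421  0.041  0.0922] F [ 6.8  4.3 -1.9] w 0.0126 g 29.7
t 8.2 tcp [0.4197 0.0398 0.2007] F [ 0.6 -0.4 -0.5] w 0.0854 g 0.0
scene knob 25 [0.4254 0.0291 0.1027] [-0.1094  0.1103  0.1027]
scene knob2 3 [0.426  0.0296 0.1012] [-0.1089  0.1097  0.1012]
top knob2 3 [0.4282 0.0288 0.1109] [-0.1096  0.1075  0.1109]
30 0 [[0.45, 0.66, -0.3, 1.93, -0.51, 0.74, 2.14], [-0.02, 0.69, 0.44, 1.93, -0.95, 1.03, -0.55]]
30 0.7 [[0.3, 0.46, -0.18, 1.83, -0.54, 0.99, 2.0], [-0.18, 0.51, 0.54, 1.84, -0.83, 1.19, -0.83]]
30 1.5 [[0.04, 0.37, -0.18, 1.75, -0.54, 1.01, 1.7], [-0.44, 0.41, 0.52, 1.75, -0.8, 1.17, -1.18]]
45 0 [[0.62, 0.78, -0.38, 1.89, -0.66, 0.87, 2.37], [0.1, 0.82, 0.46, 1.9, -1.08, 1.29, -0.34]]
45 0.7 [[0.46, 0.56, -0.24, 1.85, -0.74, 1.08, 2.25], [-0.03, 0.61, 0.53, 1.85, -1.01, 1.39, -0.59]]
45 1.5 [[0.22, 0.44, -0.24, 1.83, -0.83, 1.03, 2.03], [-0.28, 0.47, 0.51, 1.84, -1.06, 1.3, -0.89]]
60 0 [[0.72, 0.93, -0.41, 1.84, -0.76, 1.02, 2.53], [0.21, 0.96, 0.45, 1.85, -1.15, 1.54, -0.2]]
60 0.7 [[0.56, 0.69, -0.25, 1.85, -0.9, 1.22, 2.46], [0.09, 0.74, 0.51, 1.86, -1.13, 1.61, -0.41]]
60 1.5 [[0.35, 0.54, -0.28, 1.9, -1.05, 1.13, 2.32], [-0.15, 0.58, 0.48, 1.91, -1.24, 1.49, -0.64]]
```

```bash
cat >> h.py <<'E'
def lidframe(tilt=45):
    a=np.radians(tilt); return np.sin(a)*EX-np.cos(a)*EZ, np.cos(a)*EX+np.sin(a)*EZ
def lidbar(th,off,zb=.074):
    r=np.hypot(.2,zb-.07); a=th+np.arctan2(zb-.07,.2)   # bar about the hinge axis
    return W(.08-r*np.cos(a),0,.07+r*np.sin(a))+off*lidframe()[0]
def snap(tag):
    out={}
    for n in ("scene","top"):
        im,d=vision.grab_frame(n); cv2.imwrite(f"pics/{n}{tag}.png",im); np.save(f"{n}{tag}.npy",d); out[n]=(im,d)
    return out
def lidangle(o):
    """lid angle from points above the rim, over the case's length"""
    r=[]
    for n,(im,d) in o.items():
        P=cloud(n,d)-C0; x=P@EX; y=P@EY; z=P[...,2]; m=(d>0)&(np.abs(y)<.03)&(x>-.13)&(x<.2)&(z>.11)&(z<.27)
        if m.sum()>10: r.append((n,m.sum(),np.median(np.arctan2(z[m]-.07,.08-x[m])).round(3)))
    return r
E
python3 - <<'E'
from h import *
for n in ("scene","top"):
    d=np.load(f"{n}1.npy"); P=cloud(n,d)-C0; x=P@EX; y=P@EY
    m=(np.abs(x+.12)<.012)&(np.abs(y)<.025)&(P[...,2]>.05)&(P[...,2]<.1); print(n,m.sum(),np.percentile(P[m][:,2],[10,50,90]).round(4),np.median(x[m]).round(4))
z,y=lidframe()
q=best(lidbar(0,-.1),z,y); ctrl.movep(lidbar(0,-.1),q); st()
ctrl.movel(lidbar(0,.010)); st()
ctrl.close_gripper(40); st()
for th in np.linspace(.2,1.65,8): ctrl.movel(lidbar(th,.010),max_speed=.15)
st(); ctrl.ungrasp(); ctrl.movel(lidbar(1.65,-.08),max_speed=.3); st()
print(lidangle(snap(2)))
E
```

```text
scene 50 [0.0731 0.077  0.0803] -0.122
top 54 [0.0741 0.077  0.0808] -0.1205
t 9.2 tcp [ 0.5315 -0.0553  0.1442] F [0.7 0.6 0. ] w 0.0853 g 0.0
t 10.1 tcp [0.5358 0.0204 0.0675] F [ 0.4  0.1 -0.9] w 0.0856 g 0.0
t 10.8 tcp [0.5355 0.0217 0.0678] F [-0.4  0.   6. ] w 0.0079 g 39.1
t 14.2 tcp [0.5446 0.2408 0.2616] F [ 3.7  0.7 -0.2] w 0.0081 g 42.6
t 15.4 tcp [0.5421 0.1764 0.3263] F [ 0.   0.1 -0.5] w 0.0854 g 0.0
[('scene', np.int64(627), np.float64(1.655)), ('top', np.int64(284), np.float64(1.64))]
```

```bash
cat >> h.py <<'E'
SEARCH=dict(screw=((0,120,50),(180,255,255)),pump=((95,110,40),(130,255,255)),brush=((0,0,0),(180,110,90)))
def tool(name,o,guess,rad=.09):
    """grasp point, length direction (towards the tool's own +y = smaller world x), from the main connected blob near guess in both views"""
    res=[]
    for n,(im,d) in o.items():
        lo,hi=SEARCH[name]; g=guess
        p,m=cloudmask(n,lo,hi,(g[0]-rad,g[0]+rad,g[1]-.06,g[1]+.06),(.0035,.05),im,d)
        k,l,s,c=cv2.connectedComponentsWithStats(m.astype(np.uint8),connectivity=8)
        if k<2: continue
        i=1+np.argmax(s[1:,4]); p=cloud(n,d)[l==i]
        (c,(w,h),a)=cv2.minAreaRect(p[:,:2].astype(np.float32)*1000); a=a if w>h else a+90
        a=(a+90)%180-90; res.append((c[0]/1000,c[1]/1000,a,max(w,h),min(w,h),np.percentile(p[:,2],90)*1000)); print(name,n,len(p),np.round(res[-1],3))
    return np.array(res)
def pick(c,a,z=.004,f=60,lift=.23):
    u=np.array([np.cos(a),np.sin(a),0]); cl=np.array([-u[1],u[0],0])
    up=np.array([c[0],c[1],.10]); q=best(up,DOWN,cl); ctrl.movep(up,q)
    ctrl.movel([c[0],c[1],z],max_speed=.2); ctrl.close_gripper(f); st()
    ctrl.movel([c[0],c[1],lift],max_speed=.3); st()
def place(x,y,z,top=.2):
    q=best(W(x,y,top),DOWN,EX); ctrl.movep(W(x,y,top),q); st()
    ctrl.movel(W(x,y,z),max_speed=.2); st(); ctrl.ungrasp(); ctrl.movel(W(x,y,.23),max_speed=.35)
E
python3 - <<'E'
from h import *
o=snap(3)
tool("pump",o,(.49,-.167)); tool("brush",o,(.47,-.337)); r=tool("screw",o,(.45,-.416))
E
```

```text
pump scene 208 [  0.475  -0.176   2.133 110.268  12.977  20.872]
pump top 190 [  0.477  -0.168   4.258 116.104  17.889  23.189]
brush scene 282 [  0.464  -0.343  -2.925 148.922  19.155  11.913]
brush top 241 [  0.468  -0.334  -7.132 151.21   23.877  15.227]
screw scene 271 [ 0.455 -0.416 -0.403 73.897 15.015 21.175]
screw top 127 [ 0.457 -0.411  0.298 71.914 16.645 22.667]
```

Run:
```python
from h import *
pick((.465,-.414),0.0)
place(-.010,.038,.014)
st(); o=snap(4)
tool("pump",o,(.49,-.167)); tool("brush",o,(.47,-.337))
for n,(im,d) in o.items():
    p,m=cloudmask(n,(0,120,50),(180,255,255),(.38,.68,.05,.21),(0,.06),im,d); print(n,len(p),p.mean(0) if len(p) else 0)
```

```text
t 19.0 tcp [ 0.4653 -0.4144  0.0047] F [-0.5  0.9  6.1] w 0.0207 g 59.7
t 19.9 tcp [ 0.4647 -0.4131  0.2283] F [ 0.6  0.3 -1.3] w 0.0205 g 65.3
t 21.9 tcp [0.502  0.1244 0.2002] F [-0.5 -0.3 -0.3] w 0.0202 g 65.3
t 23.0 tcp [0.5023 0.1252 0.0148] F [ 0.1 -0.  -1.6] w 0.0205 g 65.3
t 24.4 tcp [0.5012 0.1257 0.2298] F [-0.2  0.1  0.2] w 0.0854 g 0.0
pump scene 206 [  0.476  -0.175   2.569 110.053  11.839  20.978]
pump top 190 [  0.477  -0.168   4.231 116.154  18.192  23.504]
brush scene 261 [  0.465  -0.344  -3.345 149.766  17.52   11.935]
brush top 253 [  0.467  -0.339  -2.297 148.837  25.341  14.568]
scene 920 [0.53331954 0.12605288 0.03690742]
top 304 [0.56229485 0.12498608 0.02209317]
```

Run:
```python
from h import *
pick((.485,-.170),np.radians(4))
place(.012,.010,.034)
st(); o=snap(5)
r=tool("brush",o,(.47,-.337)); c=r[:,:2].mean(0); a=np.radians(r[:,2].mean())
if len(r)==2 and np.ptp(r[:,0])<.015 and np.ptp(r[:,1])<.015:
    pick(c,a,z=.003); 
    if get_state()["width"]>.006: place(0,0,.045)
o=snap(6); st()
im=o["top"][0]; cv2.imwrite("pics/v6.png",np.hstack([cv2.resize(im[120:260,100:260],(400,350)),cv2.resize(o["scene"][0][90:230,150:310],(400,350))]))
```

```text
t 27.0 tcp [ 0.4853 -0.1701  0.0046] F [-0.9  1.1  6.1] w 0.0192 g 59.9
t 27.9 tcp [ 0.4843 -0.1692  0.2287] F [ 0.1  0.5 -0.8] w 0.0198 g 59.0
t 29.1 tcp [0.5307 0.1444 0.2   ] F [ 0.1 -0.4 -0.7] w 0.0196 g 59.0
t 30.1 tcp [0.5311 0.1456 0.0344] F [ 0.6 -0.3 -0.7] w 0.0191 g 59.0
t 31.4 tcp [0.5302 0.1467 0.2299] F [ 0.7 -0.1 -0.8] w 0.0856 g 0.0
brush scene 242 [  0.464  -0.344  -4.082 148.679  17.116  11.558]
brush top 248 [  0.468  -0.335  -7.123 151.098  24.745  15.106]
t 34.6 tcp [ 0.4659 -0.3396  0.0038] F [-0.9  1.4  6.3] w 0.0217 g 58.6
t 35.5 tcp [ 0.4652 -0.3386  0.2286] F [-0.8 -0.3 -1.2] w 0.0219 g 58.7
t 37.3 tcp [0.5403 0.1324 0.2002] F [-0.4  0.1  0.5] w 0.0216 g 58.7
t 38.2 tcp [0.5408 0.1335 0.0459] F [0.  0.9 0.7] w 0.0217 g 58.7
t 39.6 tcp [0.5391 0.1342 0.2288] F [ 0.2 -0.6 -0.3] w 0.0851 g 0.0
```

View pics/v6.png

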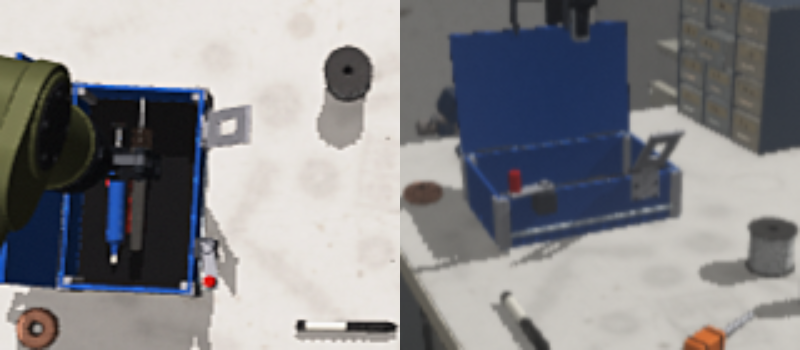

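The top crop shows all three tools inside the case (pump, brush on top of the screwdriver), with the latch aside; the scene crop shows the lid upright.

Run:
```python
from h import *
z,y=lidframe()
ctrl.movel(W(-.03,0,.33),max_speed=.3)
p=lidbar(1.65,-.08); ctrl.movep(p,best(p,z,y)); st()
ctrl.movel(lidbar(1.65,.010)); ctrl.close_gripper(40); st()
for th in np.linspace(1.45,0,8): ctrl.movel(lidbar(th,.010),max_speed=.15)
st()
ctrl.movel(lidbar(-.02,.010)); st()
ctrl.ungrasp(); ctrl.movel(lidbar(0,-.15),max_speed=.3); st()
o=snap(7)
for n,(im,d) in o.items():
    P=cloud(n,d)-C0; x=P@EX; yy=P@EY; zz=P[...,2]
    for a,b in((-.075,-.05),(.04,.075)):
        m=(d>0)&(x>a)&(x<b)&(abs(yy)<.05)&(zz>.03)&(zz<.15); print(n,a,m.sum(),np.median(zz[m]).round(4))
    p,m=cloudmask(n,*B["staple"],im,d); q=p[p[:,2]>.09]; print("staple",len(p),tocase(p.mean(0)).round(4),"zmax",np.percentile(p[:,2],[50,95]).round(4), "rect",rect(q), "mean",tocase(q.mean(0)).round(4))
    m=(d>0)&(x<-.085)&(x>-.18)&(abs(yy+.072)<.03)&(zz>.09)&(zz<.2); h=np.stack([x[m],yy[m],zz[m]],1); print("hasp",m.sum(),h.mean(0).round(4),h.max(0).round(3),h.min(0).round(3), np.degrees(np.median(np.arctan2(h[:,2]-.082,h[:,0]+.09))).round(1))
im=o["top"][0]; cv2.imwrite("pics/v7.png",np.hstack([cv2.resize(im[150:240,120:230],(400,327),interpolation=cv2.INTER_CUBIC),cv2.resize(o["scene"][0][110:200,180:290],(400,327),interpolation=cv2.INTER_CUBIC)]))
```

```text
t 40.8 tcp [0.5412 0.1773 0.3242] F [-0.6  1.   0.5] w 0.0851 g 0.0
t 42.2 tcp [0.5445 0.242  0.264 ] F [-0.9  1.3  8.3] w 0.0082 g 40.1
t 45.6 tcp [0.5356 0.0227 0.0672] F [ 1.8  4.  -2.8] w 0.0081 g 42.2
t 45.9 tcp [0.5357 0.0227 0.0665] F [-3.2  0.2 18.5] w 0.008 g 44.2
t 47.3 tcp [ 0.5307 -0.0906  0.1794] F [ 0.3  0.1 -0.1] w 0.0854 g 0.0
scene -0.075 109 0.0793
scene 0.04 100 0.0797
staple 32 [-0.0481 -0.0688  0.0935] zmax [0.0932 0.1059] rect (array([607.5,  86.9]), 7.3, 23.8, 6.68) mean [-0.0479 -0.0692  0.0985]
hasp 79 [-0.1181 -0.0611  0.1185] [-0.096 -0.05   0.151] [-0.147 -0.096  0.092] 127.3
top -0.075 275 0.0781
top 0.04 387 0.0778
staple 73 [-0.0445 -0.0711  0.0948] zmax [0.1004 0.1091] rect (array([610.7,  87.3]), 13.3, 23.3, 0.24) mean [-0.044  -0.0722  0.1046]
hasp 214 [-0.1207 -0.0724  0.1235] [-0.087 -0.05   0.154] [-0.147 -0.095  0.09 ] 126.5
```

View pics/v7.png

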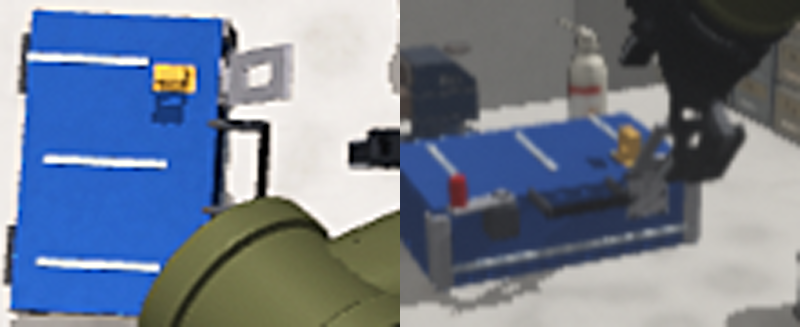

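Run:
```python
from h import *
xh=-.091; y=-.071
ctrl.close_gripper(30)
p=W(-.2,y,.2); ctrl.movep(p,best(p,DOWN,EY)); 
ctrl.movel(W(-.19,y,.142),max_speed=.25); st()
ctrl.movel(W(xh+.024,y,.142),max_speed=.1); st()
for f,rc in ((50,.074),(40,.080),(30,.088)):
    f=np.radians(f); ctrl.movel(W(xh+rc*np.cos(f)-.011,y,.082+min(rc,.086)*np.sin(f)),max_speed=.1)
st()
for f in (20,10,4): ctrl.movel(W(xh+.079,y,.082+.086*np.sin(np.radians(f))),max_speed=.08)
st()
for z in (.085,.083,.081,.079):
    ctrl.movel(W(xh+.079,y,z),max_speed=.05); st()
    if get_state()["contact_force"][2]>12: break
ctrl.movel(W(xh+.079,y,.2),max_speed=.3); ctrl.ungrasp()
p=np.array([.48,-.2,.25]); ctrl.movep(p,best(p,DOWN,[0,1,0])); o=snap(8); st()
for n,(im,d) in o.items():
    P=cloud(n,d)-C0; x=P@EX; yy=P@EY; zz=P[...,2]
    m=(d>0)&(abs(x-xh-.077)<.008)&(abs(yy-y)<.015)&(zz>.06)&(zz<.15); print(n,"hasp end z",m.sum(),np.median(zz[m]).round(4))
im=o["top"][0]; cv2.imwrite("pics/v8.png",np.hstack([cv2.resize(im[150:240,120:230],(400,327),interpolation=cv2.INTER_CUBIC),cv2.resize(o["scene"][0][110:200,180:290],(400,327),interpolation=cv2.INTER_CUBIC)]))
for n,(im,d) in o.items():
    for k in("staple","grip","pinall"):
        p,m=cloudmask(n,*B[k],im,d)
        if k=="staple": p=p[p[:,2]>.092]
        if len(p)>4: print(n,k,len(p),p.mean(0).round(4),rect(p),"case",tocase([*rect(p)[0]/1000,.1]).round(4),"z95",np.percentile(p[:,2],95).round(4))
```

```text
t 49.3 tcp [ 0.602  -0.0607  0.141 ] F [ 0.1 -0.8  1.7] w -0.0001 g 0.0
t 50.7 tcp [0.6083 0.0636 0.1421] F [0.8 0.5 0.8] w -0.0002 g 0.0
t 51.6 tcp [0.6095 0.1066 0.1244] F [ 0.7 -0.2 -0.3] w -0.0002 g 0.0
t 52.6 tcp [0.6101 0.1191 0.0874] F [ 0.9 -0.6  1.1] w 0.0001 g 0.0
t 52.8 tcp [0.6104 0.1192 0.0849] F [ 0.1 -1.3  0.4] w 0.0001 g 0.0
t 53.1 tcp [0.6108 0.1191 0.084 ] F [-2.4 -0.6  7.9] w -0.0001 g 3.7
t 53.3 tcp [0.6109 0.1192 0.0836] F [-5.2  0.  20.2] w -0.0004 g 10.1
t 56.1 tcp [ 0.4809 -0.1987  0.2496] F [ 0.6 -1.  -0. ] w 0.0854 g 0.0
scene hasp end z 7 0.0854
top hasp end z 53 0.0843
scene staple 17 [0.6071 0.0826 0.1   ] (array([607.6,  88.7]), 26.3, 6.4, 89.15) case [-0.0426 -0.0694  0.1   ] z95 0.1073
scene grip 137 [ 0.5115 -0.263   0.0196] (array([ 515.5, -259.4]), 39.1, 20.6, 18.45) case [-0.3941  0.0087  0.1   ] z95 0.0259
scene pinall 230 [ 0.5241 -0.2568  0.0183] (array([ 545.4, -244.6]), 105.6, 25.7, 22.95) case [-0.3781 -0.0206  0.1   ] z95 0.0256
top staple 39 [0.6103 0.0876 0.1055] (array([611.2,  87.5]), 24.5, 12.5, 89.49) case [-0.0436 -0.073   0.1   ] z95 0.11
top pinall 8 [ 0.448  -0.2748  0.006 ] (array([ 449.8, -277.5]), 16.9, 40.2, 8.42) case [-0.4148  0.0736  0.1   ] z95 0.007
```

View pics/v8.png

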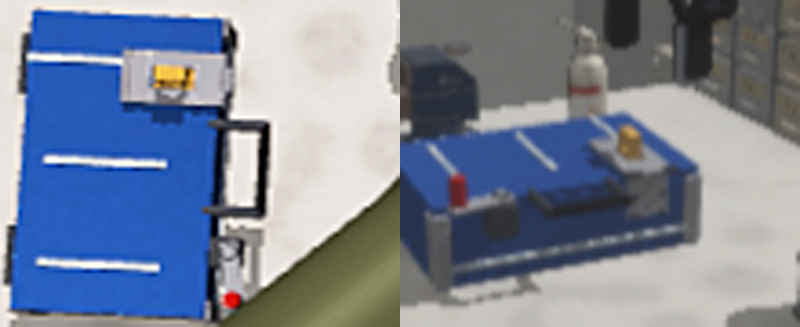

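The crops show the lid shut with the hasp lying flat round the staple (top crop about (175,78)) and the latch aside at (232,298). Now the pin.

```bash
cat >> h.py <<'E'
STX,STY=-.0440,-.0715   # staple in the case frame
def pinpos(dy,z,dx=0): return W(STX+dx,STY+dy+.085,z)   # TCP for the tip dy ahead of the loop centre
E
python3 - <<'E'
from h import *
a=np.radians(20.5); c=(.517,-.2573); cl=np.array([-np.sin(a),np.cos(a),0])
up=np.array([*c,.1]); 
s=min((1,-1),key=lambda s:sum(abs(ctrl.ik(p,quat(DOWN,s*v))[6]) for p,v in((up,cl),(pinpos(.03,.17),EX)))); print("s",s)
ctrl.movep(up,quat(DOWN,s*cl)); ctrl.movel([*c,.006],max_speed=.2); ctrl.close_gripper(60); st()
zg=get_state()["tcp_pos"][2]; np.save("zg.npy",[zg,s])
ctrl.movel([*c,.2],max_speed=.3); st()
ctrl.movep(pinpos(.035,.17),quat(DOWN,s*EX)); ctrl.movel(pinpos(.035,.094-.012+zg),max_speed=.15); ctrl.pause(.3); st(); print("want",pinpos(.035,.094-.012+zg))
o=snap(9)
for n,(im,d) in o.items():
    p,m=cloudmask(n,*B["staple"],im,d); p=p[p[:,2]>.092]
    if len(p)>4: print(n,"staple",len(p),rect(p))
cv2.imwrite("pics/v9.png",np.hstack([cv2.resize(o["top"][0][150:230,130:230],(400,320),interpolation=cv2.INTER_CUBIC),cv2.resize(o["scene"][0][120:200,180:280],(400,320),interpolation=cv2.INTER_CUBIC)]))
for n in("top","scene"): print(n,"loop",proj(n,W(STX,STY,.094)).round(1),"tip",proj(n,W(STX,STY+.035,.094)).round(1))
E
```

```text
s -1
t 58.0 tcp [ 0.5173 -0.2575  0.0067] F [-0.4  0.7  5.7] w 0.0228 g 59.9
t 58.8 tcp [ 0.5165 -0.2564  0.1985] F [ 0.  -0.3 -1.2] w 0.0223 g 59.1
t 61.1 tcp [0.4901 0.0921 0.0893] F [-0.1 -0.2  0.3] w 0.0224 g 59.1
want [0.48977327 0.09198184 0.08866586]
scene staple 17 (array([608.7,  86.1]), 25.6, 7.9, 78.29)
top staple 42 (array([611.1,  87.7]), 12.9, 23.5, 0.92)
top loop [167.4 171. ] tip [166.6 182.7]
scene loop [242.6 149.1] tip [232.9 150.6]
```

View pics/v9.png

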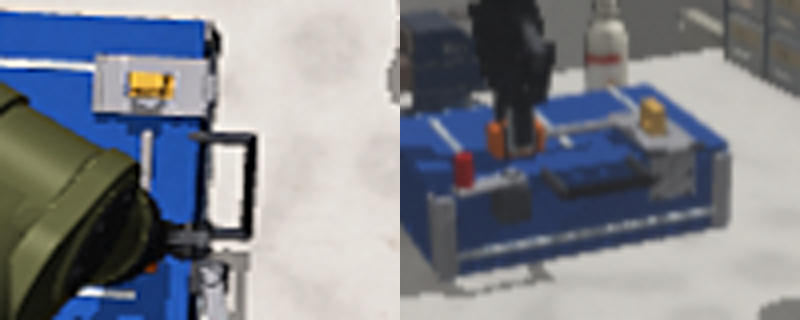

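The top crop shows the shank (column about 147, tip row about 132) lined up with the staple at (151,85), as projected. I'm inserting in small steps with a force check.

Run:
```python
from h import *
zg,s=np.load("zg.npy"); z=.094-.012+zg
ok=True
for dy in (.014,.006,.0,-.008,-.016,-.026,-.037):
    ctrl.movel(pinpos(dy,z),max_speed=.06); F=get_state()["contact_force"]; print(dy,F.round(1))
    if abs(F[0])>12: ok=False; break
st(); print(ok)
o=snap(10)
cv2.imwrite("pics/v10.png",np.hstack([cv2.resize(o["top"][0][150:230,130:230],(400,320),interpolation=cv2.INTER_CUBIC),cv2.resize(o["scene"][0][120:200,180:280],(400,320),interpolation=cv2.INTER_CUBIC)]))
```

```text
0.014 [-0.2  0.  -0.7]
0.006 [-0.4 -0.  -0.1]
0.0 [ 0.3  0.3 -0.2]
-0.008 [-0.1  0.2  0.2]
-0.016 [ 0.1  0.  -1.3]
-0.026 [ 0.4  0.2 -0.5]
-0.037 [ 0.6 -0.7 -0.4]
t 63.4 tcp [0.5621 0.089  0.0886] F [ 0.6 -0.7 -0.4] w 0.0226 g 59.1
True
```

View pics/v10.png

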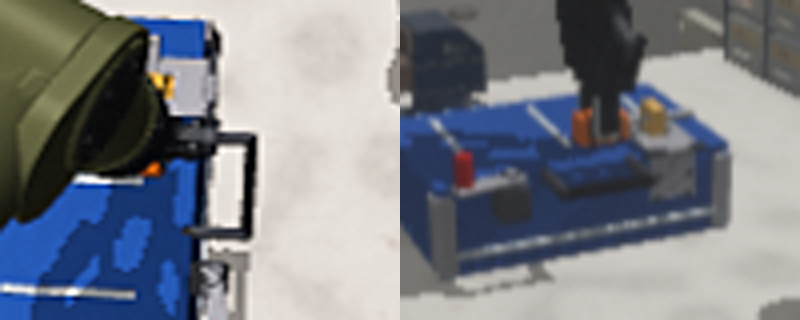

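The shank shows beyond the staple at about (152,50) in the top crop, and no contact force was felt, so I'm releasing and checking.

Run:
```python
from h import *
zg,s=np.load("zg.npy")
ctrl.ungrasp(); st(); ctrl.movel(pinpos(-.037,.25),max_speed=.15)
p=np.array([.45,-.2,.3]); ctrl.movep(p,best(p,DOWN,[0,1,0])); ctrl.pause(.5); st()
o=snap(11)
im=o["top"][0]; cv2.imwrite("pics/v11.png",np.hstack([cv2.resize(im[140:240,120:220],(400,400),interpolation=cv2.INTER_CUBIC),cv2.resize(o["scene"][0][110:210,190:290],(400,400),interpolation=cv2.INTER_CUBIC)]))
for n,(im,d) in o.items():
    p,m=cloudmask(n,(0,150,80),(16,255,255),(.5,.62,.03,.15),(.06,.13),im,d)
    if len(p): print(n,"grip",len(p),rect(p),tocase([*rect(p)[0]/1000,0]).round(4),np.percentile(p[:,2],[5,50,95]).round(4))
```

```text
t 64.2 tcp [0.5617 0.0891 0.0887] F [0.6 0.4 0.3] w 0.0853 g 0.0
t 67.1 tcp [ 0.4501 -0.1998  0.2999] F [-0.8  0.1  0.6] w 0.0854 g 0.0
scene grip 59 (array([558.4,  81.1]), 36.0, 14.4, 5.72) [-0.0521 -0.0205  0.    ] [0.0857 0.0972 0.1036]
top grip 103 (array([564. ,  87.4]), 44.2, 23.8, 6.86) [-0.0456 -0.0259  0.    ] [0.0971 0.1025 0.1069]
```

View pics/v11.png

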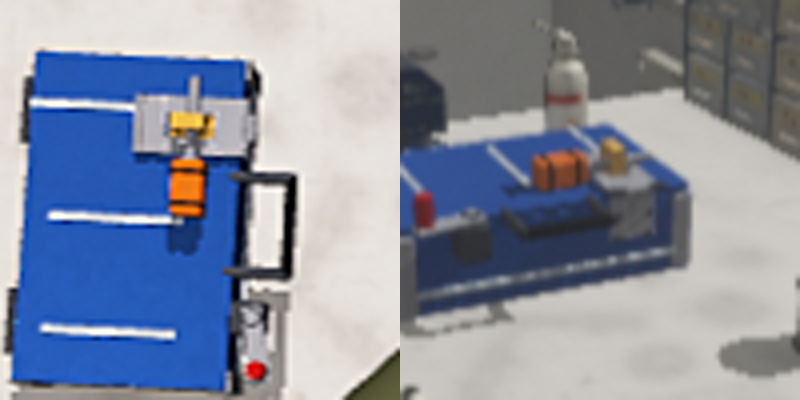

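The pin is through the loop: the grip rests on the lid at (187,187) in the top crop and the shank shows beyond the staple at (193,85). The lid is shut and the hasp flat, so I'm handing in.

Run:
```python
from h import *
print(ticket.close_job()); st()
```

```text
the job is handed in; nothing more can be done
None
the job is handed in; nothing more can be done
```

The case is packed with all three tools, the lid is shut, the hasp lies flat, the pin is through the staple with its shank clear on the far side, and the job was handed in at about 67 s of the 210 s; no verdict came back.

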